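# Loosen the sample wheel's locking ring

## Robot

A 6-joint arm with a two-finger parallel gripper is mounted at the origin on the work surface. World frame = base frame: x ahead of the robot, y to its left, z up, the work surface at z = 0. Lengths are in m, angles in rad, forces in N, time in s.
With the tool pointing down it reaches from about 0.25 to 0.725 m from the base axis. Payload 4 kg.
Tool frame: the origin (TCP) lies on the centre line of the jaws, within the pads' length; the fingertips stand 25 mm ahead of it and the grasp point (between the pads) lies 6 mm ahead of it; z points along the fingers, x is the direction in which the jaws open and shut, and the axes are right-handed (so a half turn about z gives the same grasp; the last joint's range is limited). The gripper opens to 85 mm and grips with 20 to 120 N. Pads are 22 mm wide; open, the fingers measure 114 mm over their backs; the gripper's body (76 mm by 85 mm) begins 54 mm behind the grasp point. The pads swing forward as they close: fully open they stand 13 mm farther back than shut.
Start: joints at [-1.127, 0.241, 0.005, 1.335, 0, 1.571], TCP at [0.215, -0.452, 0.256] pointing down, gripper open.
Joint ranges: [-2.72, 2.72], [-1.05, 1.87], [-1.09, 1.28], [-1.99, 2.15], [-1.42, 1.44], [-3.14, 3.14]. Speed limits (rad/s): [2.79, 2.79, 3.14, 3.14, 3.14, 3.14].

## Interface

Orientations are given as a unit quaternion [x, y, z, w].
In Python, from workcell import bot, imaging, order gives the robot as it stands.
- The arm moves only by the tool carry_out, never from a script. Its argument "moves" is a list of rows, each a list of 5 numbers: the shift along the tool's x, y, z scaled (see below), then the turn about the tool's z scaled (see below), then the opening, from -1 (shut) to 1 (fully open). In form: [[tx, ty, tz, roll, hand], ...]. A call has 1 to 20 rows; each row is the pose to reach, as a shift and turn from the pose commanded when the call began, along the tool's axes at that moment; what a row does not reach only later rows make up. The controller multiplies each number of a shift by 0.1 m and each number of a turn by 90 degrees. A row lasts 1/10 s, in which the tool goes at most 50 mm and 8.59 degrees, less where a joint would pass 70% of its speed; a pose out of reach is approached as far as the arm can. A call with a number of a shift or a turn outside -1 to 1 is refused whole. A call with a gripper value outside its range is refused whole. The fingers move at their own pace and stop on an object; the grip force is fixed at half the most. Time passes only in rows, so rows that repeat a pose let the fingers close. It gives the time, the measured TCP pose, the force and the opening at its end, in the units of the state.
- bot.get_obs(): the state, without advancing time (a new reading comes with each control period).
- imaging.camera(name): name is "side" or "top" or "wrist"; returns the picture (480x640x3 uint8, red, green, blue); there is no depth.
- imaging.camera_model(name): a dict with "fovy" (degrees; the focal length in pixels is half the picture's height over the tangent of half this angle, whatever the lens; pixels are square), "cx", "cy" (the principal point, pixels), "eye" and "rotation" of the camera in the world. Camera axes: x right, y up, looking along -z (the intrinsics and any distortion apply to the point x, -y, -z); pixel columns grow to the right and rows downward; lengths in m; the calibration is good to about 2 mm. A picture is of the moment at which its call begins: read the wrist's pose just before it. camera_model takes no time and is no camera call; for the wrist camera it gives the pose at the moment of the call.
- order.job_done(): hands the job in, once; it reports no verdict.
The state is a dict: "clock": time; "joint_pos": joint angles; "joint_vel": joint speeds; "tau": joint torques, N m; "eef_pos": TCP position; "tool_rot": TCP orientation; "ft_force": force on the tool from outside, world axes, zero at the start; "ft_torque": the same for the moment, N m; "grip_width": finger opening in m.
Only numpy, scipy, OpenCV 4.12 (cv2) and the standard library are available. Lean on these libraries where they do the work, as an engineer would, in place of code of your own. Each camera call takes 0.05 s, during which the arm holds its last target.

## Task

The sample wheel is about to come off for cleaning: loosen its knurled locking ring by rolling a fingertip along its rim, anticlockwise seen from above. Let the red dot pass the white line on the centre cap once, go one full turn more, and stop with the dot level with the line the second time; do not overshoot by as much as a sixth of a turn, or the ring comes off its thread. Leave the sample cups and everything else on the bench standing where they are, neither lifted nor pushed.

Things in the scene. Friction and masses are not known exactly. Their poses are not given: they have to be found in the camera images.
- lock_ring (a joint): turn of the knurled locking ring about its vertical axis, rad, growing anticlockwise seen from above (the loosening way). 0: red dot level with the white line the first time; 6.283: the second time. Starts between -4.2 and -1.2; hard stops at -4.7 and 8.4. Dry friction about 0.07 N m, no spring: stays where it is left
- ring_center (a point): point on the ring's axis half-way up its rim, 75 mm above the table. Aluminium ring, 94 mm across its 36 upright round ribs (3 mm proud of an 88 mm body), underside 62 mm and top 88 mm above the table; captive, it turns about this point and neither rises nor lifts off
- red_dot (a point): red dot, 13 mm across, on the top face of the ring, 35.5 mm from its axis; it turns with the ring
- line_end (a point): outer end of the fixed white line on the black centre cap, 26.5 mm from the axis; the line runs radially from the axis to here, and on in the same direction as a white stripe on the disc
- wheel: sample wheel module, fixed: round white base 260 mm across with a green band, dark disc 248 mm across with its top at 40 mm, 68 mm hub under the ring, black cap 54 mm across inside the ring and level with its top. The cups on the disc reach 58 mm above the table. Origin on the ring's axis at table height, x along the white line, z up
- cup0: loose white sample cup with cap coloured yellow, 25 mm across, 18 mm tall, standing on the disc 100 mm from the ring's axis; origin at the centre of its underside. To be left alone
- cup1: loose white sample cup with cap coloured blue, 25 mm across, 18 mm tall, standing on the disc 100 mm from the ring's axis; origin at the centre of its underside. To be left alone
- cup2: loose white sample cup with cap coloured green, 25 mm across, 18 mm tall, standing on the disc 100 mm from the ring's axis; origin at the centre of its underside. To be left alone
- cup3: loose white sample cup with cap coloured orange, 25 mm across, 18 mm tall, standing on the disc 100 mm from the ring's axis; origin at the centre of its underside. To be left alone
- red_tub: loose red open tub, 84 mm across, 55 mm tall; origin at the centre of its underside. To be left alone
- bottle: loose white bottle with a black cap, 54 mm across, 120 mm tall; origin at the centre of its underside. To be left alone
- handset: loose white handset lying flat, 130 x 36 x 22 mm, long along its x; origin at the centre of its underside. To be left alone
- tip_box: loose blue box of pipette tips, 85 x 120 x 45 mm; origin at the centre of its underside. To be left alone

How it is judged:
By the outcome, as a careful person would: the job done as asked, in the order asked, and still so for the second after the job is handed in, with the robot touching nothing.
It also fails if it takes over 67 s, if anything falls off the work surface, if the arm or the gripper's body presses on something with over 40 N, if the wrist force passes 120 N, or if a joint passes its speed limit or range.

## Working session

There is one attempt and no reset: what is moved stays moved. The work goes in short steps, Python scripts to look and compute and a tool call to move; the robot and the scene stay as the last step left them, time stands still between calls to the robot, and variables do not carry over. Pictures are saved under pics/ and viewed, and the job is handed in when it is done.

Besides the shell and the picture viewer there is one more tool, called as a command line: name --pt "numbers of a row" for each row, then --argument value for the rest. carry_out: Moves the arm, as the interface text tells. Its arguments: {"type":"object","properties":{"moves":{"type":"array","items":{"type":"array","items":{"type":"number","minimum":-1,"maximum":1}}}},"required":["moves"]}

```bash
ls; mkdir -p pics
python3 - <<'E'
from workcell import bot, imaging
import cv2
print(bot.get_obs())
for n in ("top","side","wrist"):
    m=imaging.camera_model(n);print(n,m)
    cv2.imwrite(f"pics/{n}0.png",imaging.camera(n)[:,:,::-1])
E
```

```text
pics
{'clock': 0.0, 'joint_pos': array([-1.12698476e+00,  2.41448669e-01,  3.70357999e-03,  1.33520110e+00,
       -8.41746949e-06,  1.57082547e+00]), 'joint_vel': array([-9.62041503e-05,  6.89963992e-04, -3.77047321e-04,  6.96562470e-04,
       -1.18788077e-03,  1.78330124e-03]), 'tau': array([ 1.08583408e-03, -3.72322655e+01,  2.52404684e+01,  1.69647415e-02,
        1.47994861e-04, -2.52181636e-06]), 'eef_pos': array([ 0.21443715, -0.45102931,  0.25538721]), 'tool_rot': array([ 8.45386576e-01, -5.34153893e-01, -9.10996102e-04, -5.70593477e-04]), 'ft_force': array([ 0.65179052, -0.21154895,  0.5561317 ]), 'ft_torque': array([-0.0270193 , -0.0332628 , -0.01781852]), 'grip_width': 0.08555437043777814}
top {'fovy': 44.0921621276206, 'cx': 306.1700685971368, 'cy': 238.54058080035986, 'eye': array([0.4361197 , 0.00787905, 1.25530823]), 'rotation': array([ 0.03526653, -0.04067432, -0.70601238,  0.7061504 ])}
side {'fovy': 46.3854862466047, 'cx': 321.23560192721743, 'cy': 239.70704773097265, 'eye': array([ 0.43226039, -1.1073291 ,  0.95079518]), 'rotation': array([ 0.43678442, -0.02311657, -0.04426996,  0.89817881])}
wrist {'fovy': 65.48875762101873, 'cx': 320.49410012771637, 'cy': 242.72346852476704, 'eye': array([ 0.28757639, -0.41737768,  0.37182732]), 'rotation': array([-0.13462831,  0.08710051, -0.52697793,  0.83461547])}
```

View pics/top0.png

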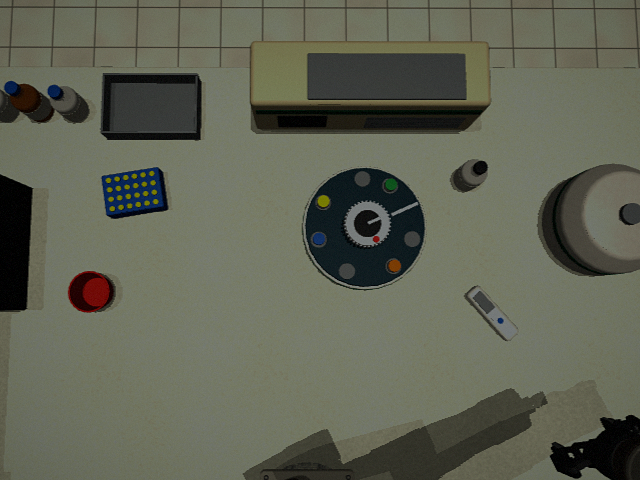

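View pics/side0.png

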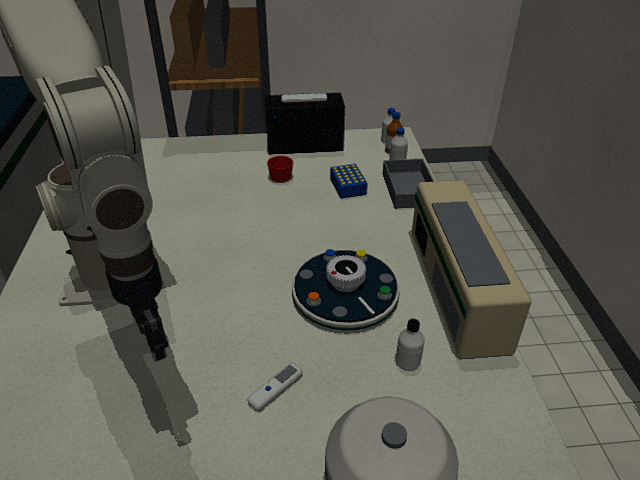

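View pics/wrist0.png

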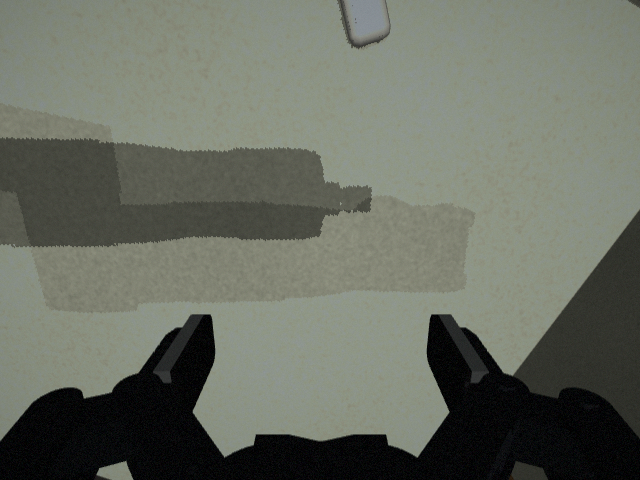

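```bash
cat > h.py <<'E'
import numpy as np, cv2
from scipy.spatial.transform import Rotation as R
from workcell import bot, imaging
def ray(m,u,v):
    f=240/np.tan(np.radians(m['fovy'])/2)
    d=np.array([(u-m['cx'])/f,-(v-m['cy'])/f,-1])
    return R.from_quat(m['rotation']).apply(d)
def at_z(m,u,v,z):
    d=ray(m,u,v);e=m['eye'];return e+d*(z-e[2])/d[2]
def proj(m,p):
    f=240/np.tan(np.radians(m['fovy'])/2)
    c=R.from_quat(m['rotation']).inv().apply(np.array(p)-m['eye'])
    return np.array([m['cx']-f*c[0]/c[2], m['cy']+f*c[1]/c[2]])
def crop(im,x0,y0,w,h,s,name):
    cv2.imwrite(name,cv2.resize(im[y0:y0+h,x0:x0+w,::-1],None,fx=s,fy=s,interpolation=cv2.INTER_CUBIC))
E
python3 - <<'E'
from h import *
im=cv2.imread('pics/top0.png')[:,:,::-1]
crop(im,295,160,140,135,5,'pics/topc.png')
im=cv2.imread('pics/side0.png')[:,:,::-1]
crop(im,285,235,130,100,6,'pics/sidec.png')
E
```

```text
(no output)
```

View pics/topc.png

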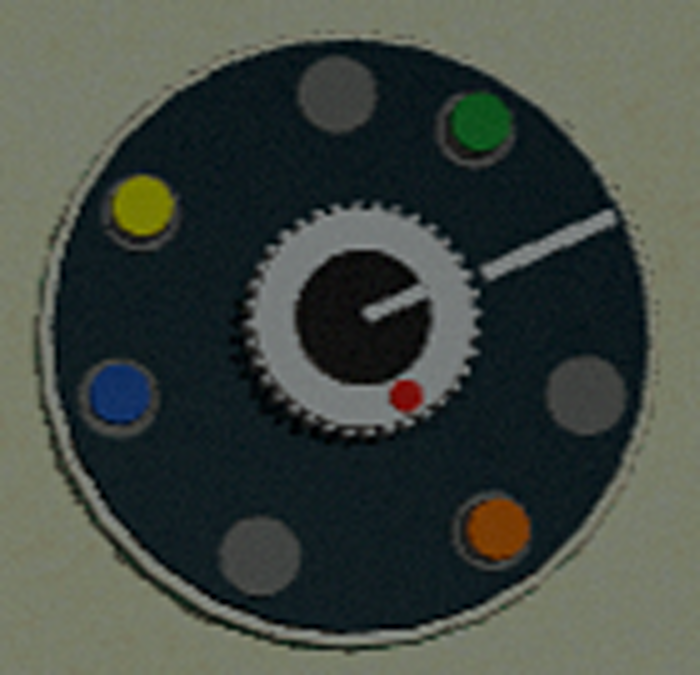

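View pics/sidec.png

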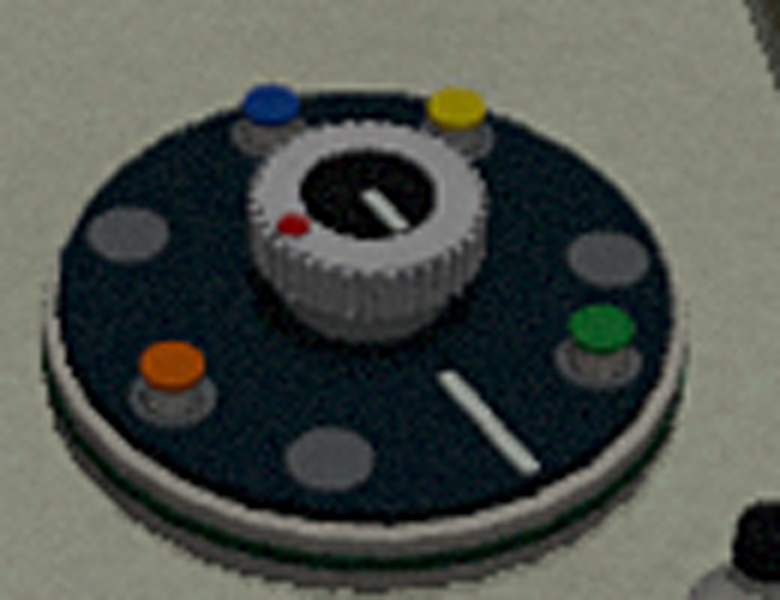

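Run:
```python
from h import *
m=imaging.camera_model('top'); s=imaging.camera_model('side')
g=lambda u,v,z:at_z(m,295+(u)/5-.4,160+v/5-.4,z)
k=lambda u,v,z:at_z(s,285+u/6-.4,235+v/6-.4,z)
c=g(364,317,.088);d=g(406,396,.088);l=g(429,293,.088)
print('top',c,d,l)
c2=k(368,194,.088);d2=k(293,225,.088);l2=k(405,226,.088)
print('side',c2,d2,l2)
for c,d,l in((c,d,l),(c2,d2,l2)):
  a=np.arctan2(*(d-c)[1::-1]);b=np.arctan2(*(l-c)[1::-1]);print(np.linalg.norm(d-c),np.linalg.norm(l-c),a,b,(a-b+np.pi)%(2*np.pi)-np.pi)
for p in((142,205),(120,392),(482,121),(498,529)): 
  q=g(*p,.058);print(q,np.linalg.norm((q-c)[:2]),np.degrees(np.arctan2(*(q-c)[1::-1])))
```

```text
top [ 0.59318681 -0.1228309   0.088     ] [ 0.56160026 -0.13914321  0.088     ] [ 0.60284462 -0.14883667  0.088     ]
side [ 0.59177438 -0.12234471  0.088     ] [ 0.56039675 -0.13770398  0.088     ] [ 0.6035007  -0.14247005  0.088     ]
0.03554999138736193 0.027741185959329485 -2.664885893211837 -1.2152103379695425 -1.4496755552422944
0.034935126891582936 0.023292397282233944 -2.686382346028276 -1.0432212892639947 -1.6431610567642811
[ 0.64339113 -0.03576754  0.058     ] 0.10079630257212928 59.19687484669532
[ 0.56639007 -0.02657084  0.058     ] 0.0990807646095636 104.84459769282239
[ 0.67850806 -0.17564156  0.058     ] 0.10180022229075178 -31.57024694865724
[ 0.51068677 -0.17951187  0.058     ] 0.09921333076650468 -144.81597775414775
```

```bash
cat >> h.py <<'E'
C=np.array([.5925,-.1225])
def state(pr=True):
    o=bot.get_obs(); Rm=R.from_quat(o['tool_rot']).as_matrix()
    phi=np.degrees(np.arctan2(Rm[1,0],Rm[0,0]))
    if pr: 
        d=o['eef_pos'][:2]-C
        print('t',round(o['clock'],2),'p',o['eef_pos'].round(4),'phi',round(phi,2),'F',o['ft_force'].round(2),'w',round(o['grip_width'],4),'q',o['joint_pos'].round(3),'tilt',(Rm[:,2]).round(4),'r,th',np.hypot(*d).round(4),np.degrees(np.arctan2(d[1],d[0])).round(1))
    return o['eef_pos'],phi,o
def rel(p0,phi0,p,phi):
    # ideal tool-down
    a=np.radians(phi0);x=np.array([np.cos(a),np.sin(a),0]);y=np.array([np.sin(a),-np.cos(a),0])
    d=np.array(p)-np.array(p0)
    return np.round([d@x/.1,d@y/.1,-d[2]/.1,-(phi-phi0)/90],3)
E
python3 - <<'E'
from h import *
p,phi,o=state()
print(rel(p,phi,[.40,-.35,.22],phi), rel(p,phi,[.45,-.12,.2],phi))
m=imaging.camera_model('top')
for z in (.04,):
  a=at_z(m,295+485/5-.4,160+274/5-.4,z);b=at_z(m,295+612/5-.4,160+216/5-.4,z)
  print('stripe ang',np.arctan2(*(b-a)[1::-1]),a,b)
  c=at_z(m,295+352/5-.4,160+338/5-.4,z);print('disc c',c)
E
```

```text
t 0.15 p [ 0.2145 -0.4512  0.2556] phi -64.57 F [-1.02  0.22  0.03] w 0.0855 q [-1.127  0.241  0.004  1.335 -0.     1.571] tilt [-7.0e-04  1.4e-03 -1.0e+00] r,th 0.5009 -139.0
[-0.117 -2.11   0.356 -0.   ] [-1.98  -3.549  0.556 -0.   ]
stripe ang -1.1409306178248573 [ 0.61767725 -0.17864161  0.04      ] [ 0.64209117 -0.23189382  0.04      ]
disc c [ 0.59087869 -0.12313829  0.04      ]
```

carry_out --pt "0 -0.5 0.1 0.1 -1" --pt "0 -1 0.2 0.2 -1" --pt "-0.1 -1 0.3 0.2 -1" --pt "-0.1 -1 0.3 0.2 -1"

```text
clock: 0.55
eef_pos: [0.3011, -0.3969, 0.2242]
tool_rot: [0.753, -0.658, -0.002, -0.001]
ft_force: [-1.5, -1.3, 0.0]
grip_width: 0.0284
```

Run:
```python
from h import *
p,phi,o=state()
print(rel(p,phi,[.43,-.12,.2],phi))
```

```text
t 0.55 p [ 0.3011 -0.3969  0.2242] phi -82.37 F [-1.53 -1.32  0.03] w 0.0284 q [-0.922  0.257 -0.058  1.261  0.     2.086] tilt [-0.0028  0.0042 -1.    ] r,th 0.4002 -136.7
[-2.573 -1.645  0.242 -0.   ]
```

carry_out --pt "-0.5 -0.4 0.1 0 -1" --pt "-1 -0.8 0.1 0 -1" --pt "-1 -0.8 0.1 0 -1"

```text
clock: 0.85
eef_pos: [0.3674, -0.2885, 0.2163]
tool_rot: [0.752, -0.659, -0.0, -0.0]
ft_force: [-0.4, -0.8, -0.1]
grip_width: -0.0001
```

carry_out --pt "-0.5 -0.4 0.1 0 -1" --pt "-1 -0.8 0.1 0 -1" --pt "-1 -0.8 0.1 0 -1"

```text
clock: 1.15
eef_pos: [0.4344, -0.1789, 0.2066]
tool_rot: [0.752, -0.659, 0.0, -0.0]
ft_force: [0.4, -0.2, -0.2]
grip_width: 0.0004
```

Run:
```python
from h import *
p,phi,o=state()
print(rel(p,phi,[.505,-.134,.13],phi))
cv2.imwrite('pics/wrist1.png',imaging.camera('wrist')[:,:,::-1])
crop(imaging.camera('side'),180,150,250,190,3,'pics/side1.png')
```

```text
t 1.15 p [ 0.4344 -0.1789  0.2066] phi -82.44 F [ 0.36 -0.16 -0.25] w 0.0004 q [-0.391  0.21  -0.167  1.193  0.     2.619] tilt [ 5.e-04  1.e-04 -1.e+00] r,th 0.1678 -160.4
[-0.352 -0.758  0.766 -0.   ]
```

View pics/wrist1.png

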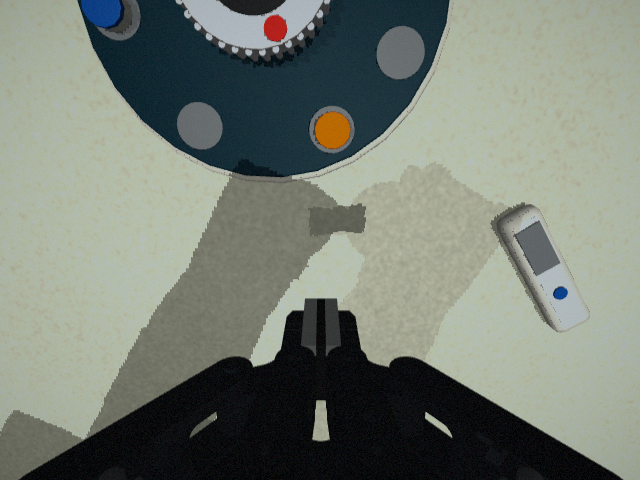

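View pics/side1.png

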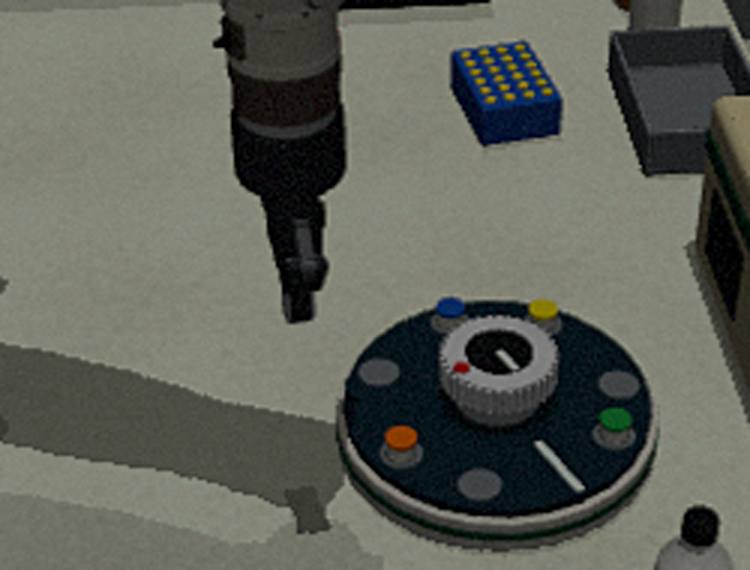

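Run:
```python
from h import *
p,phi,o=state(False)
s=imaging.camera_model('side')
for h in(0,.025,.038): print(h,(proj(s,p-[0,0,h])-[180,150])*3)
w=imaging.camera_model('wrist')
print(w['eye']-p)
a=np.radians(phi);y=np.array([np.sin(a),-np.cos(a),0]);x=np.array([np.cos(a),np.sin(a),0])
for h in(0,.025):
  for yy in (-.011,.011): print(h,yy,[proj(w,p-[0,0,h]+yy*y+sx*x) for sx in(-.0145,.0145)])
# dot/line from wrist
d=at_z(w,275,28,.088);print(d,np.degrees(np.arctan2(*(d[:2]-C)[::-1])),np.hypot(*(d[:2]-C)))
```

```text
0 [293.21268545 289.84506628]
0.025 [294.78876118 317.07735026]
0.038 [295.5924291  330.96355679]
[0.08007223 0.00992436 0.1163918 ]
0 -0.011 [array([277.49586537, 325.20111395]), array([359.20347531, 325.27532735])]
0 0.011 [array([279.63780554, 376.94442104]), array([357.2671599 , 377.03120582])]
0.025 -0.011 [array([284.12115537, 293.78404531]), array([353.42081932, 293.83816525])]
0.025 0.011 [array([285.66916357, 339.3458121 ]), array([352.01274863, 339.40987104])]
[ 0.55874579 -0.13683289  0.088     ] -156.99270352464887 0.03667122352741216
```

carry_out --pt "-0.2 -0.4 0.2 0 -1" --pt "-0.35 -0.79 0.5 0 -1" --pt "-0.35 -0.79 0.8 0 -1" --pt "-0.35 -0.79 0.8 0 -1"

```text
clock: 1.65
eef_pos: [0.5044, -0.1357, 0.1223]
tool_rot: [0.752, -0.66, -0.004, 0.002]
ft_force: [-1.9, 1.2, -0.6]
grip_width: -0.0
```

Run:
```python
from h import *
p,phi,o=state()
cv2.imwrite('pics/wrist2.png',imaging.camera('wrist')[:,:,::-1])
p,phi,o=state()
print(rel(p,phi,[C[0]-.991*.065,C[1]-.132*.065,.096],phi))
w=imaging.camera_model('wrist')
print(proj(w,[*C,.088]),R.from_quat(w['rotation']).as_matrix()[:,2])
```

```text
t 1.65 p [ 0.5044 -0.1357  0.1223] phi -82.55 F [-1.89  1.25 -0.63] w -0.0 q [-2.620e-01  3.880e-01 -1.550e-01  1.037e+00 -1.000e-03  2.749e+00] tilt [-0.0089  0.0016 -1.    ] r,th 0.0891 -171.5
t 1.7 p [ 0.5051 -0.1363  0.1245] phi -82.61 F [ 0.46 -0.22  1.  ] w 0.0002 q [-2.630e-01  3.850e-01 -1.530e-01  1.039e+00 -1.000e-03  2.749e+00] tilt [-6.e-03  9.e-04 -1.e+00] r,th 0.0884 -171.0
[-0.022 -0.234  0.285 -0.   ]
[312.3633608   96.26753329] [0.32020912 0.03857333 0.94656126]
```

View pics/wrist2.png

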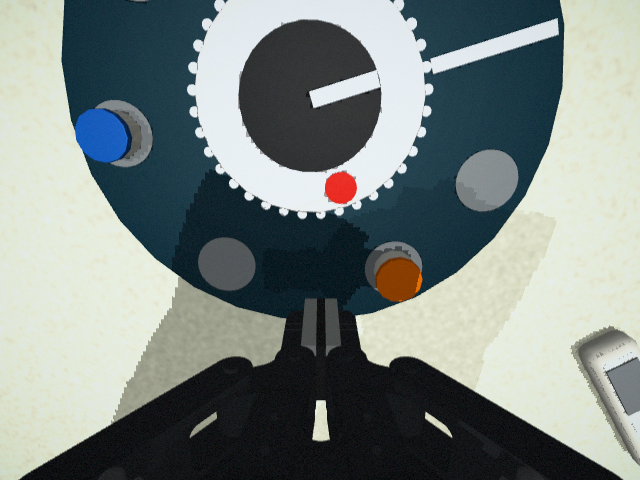

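```bash
cat >> h.py <<'E'
def meas(name=None):
    """centroid of red dot and white stripe -> angles"""
    im=imaging.camera('wrist'); w=imaging.camera_model('wrist')
    if name: cv2.imwrite(name,im[:,:,::-1])
    a=im.astype(int); red=((a[:,:,0]>100)&(a[:,:,1]<70)&(a[:,:,2]<70)).astype(np.uint8)
    n,l,st,ce=cv2.connectedComponentsWithStats(red)
    for i in range(1,n):
        if st[i,4]>80:
            d=at_z(w,*ce[i],.088)[:2]
            for c in (C,):
                an=np.arctan2(*(d-c)[::-1]); print('dot px',ce[i].round(1),st[i,4],'r',np.hypot(*(d-c)).round(4),'ang',round(an,3),'deg',round(np.degrees(an),1),'q mod',round((an+1.145)%(2*np.pi),3))
E
python3 - <<'E'
from h import *
w=imaging.camera_model('wrist')
c=at_z(w,310,96,.088);d=at_z(w,341,188,.088);l=at_z(w,380,80,.088);s1=at_z(w,432,67,.04);s2=at_z(w,558,27,.04)
g=lambda v:np.arctan2(v[1],v[0])
print(c,g(d-c),g(l-c),g(s2-s1),g(s2-np.r_[C,.04]),np.linalg.norm(d-c),np.linalg.norm(l-c))
E
```

```text
[ 0.59247851 -0.12159676  0.088     ] -2.673490208084485 -1.2324344053873644 -1.1528190846011532 -1.1652833607060367 0.03733357278911001 0.026917474617287076
```

carry_out --pt "0 0 0.15 0 -1" --pt "0 -0.1 0.28 0 -1" --pt "0 -0.2 0.28 0 -1" --pt "0 -0.2 0.28 0 -1" --pt "0 -0.2 0.28 0 -1"

```text
clock: 2.2
eef_pos: [0.5279, -0.1339, 0.1]
tool_rot: [0.751, -0.66, 0.001, -0.0]
ft_force: [-0.5, -0.8, -0.0]
grip_width: -0.0002
```

Run:
```python
from h import *
p,phi,o=state()
meas('pics/wrist3.png')
p,phi,o=state()
```

```text
t 2.2 p [ 0.5279 -0.1339  0.1   ] phi -82.62 F [-0.5  -0.85 -0.  ] w -0.0002 q [-0.248  0.442 -0.134  0.992 -0.     2.764] tilt [ 2.3e-03 -8.0e-04 -1.0e+00] r,th 0.0656 -170.0
dot px [338.3 261.4] 890 r 0.0366 ang -2.732 deg -156.5 q mod 4.696
dot px [400.2 324.2] 211 r 0.0705 ang -2.498 deg -143.1 q mod 4.93
t 2.25 p [ 0.5276 -0.1337  0.0997] phi -82.61 F [-1.29  0.14  0.2 ] w -0.0 q [-0.248  0.442 -0.135  0.992 -0.     2.764] tilt [ 1.7e-03 -6.0e-04 -1.0e+00] r,th 0.0659 -170.2
```

View pics/wrist3.png

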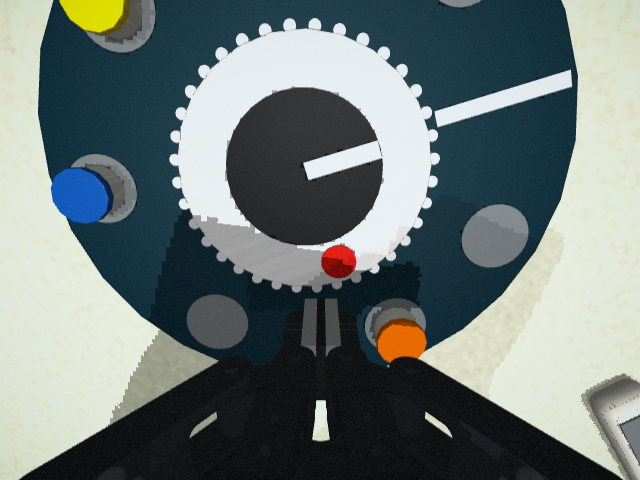

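Run:
```python
from h import *
w=imaging.camera_model('wrist')
g=lambda v:np.arctan2(v[1],v[0])
c=at_z(w,304.5,166,.088);d=at_z(w,338.3,261.4,.088);l=at_z(w,382,149.5,.088);s1=at_z(w,437,118.5,.04);s2=at_z(w,572,77,.04)
print(c,g(d-c),g(l-c),g(s2-s1),g(s2-np.r_[c[:2],.04]),np.linalg.norm(d-c),np.linalg.norm(l-c))
top=at_z(w,300.5,29,.088);bot_=at_z(w,308,292,.088)
print(np.linalg.norm(top-bot_),(top+bot_)/2)
lf=at_z(w,173,159,.088);r=at_z(w,436,159,.088);print(np.linalg.norm(lf-r),(lf+r)/2)
p,phi,o=state(False)
```

```text
[ 0.59178208 -0.1207112   0.088     ] -2.6796625335006667 -1.2352045276091796 -1.1499168092970924 -1.1660099207125765 0.036655097823580375 0.026543561818807317
0.08817737001053397 [ 0.58882893 -0.12110877  0.088     ]
0.08861669718707899 [ 0.59409203 -0.12043372  0.088     ]
```

Run:
```python
from h import *
w=imaging.camera_model('wrist')
g=lambda v:np.arctan2(v[1],v[0])
c=at_z(w,305,170.5,.088);d=at_z(w,338.3,261.4,.088);l=at_z(w,382,149.5,.088);s2=at_z(w,572,77,.04)
print(c,g(d-c),g(l-c),g(s2-np.r_[c[:2],.04]),np.linalg.norm(d-c),np.linalg.norm(l-c))
```

```text
[ 0.59030396 -0.12105403  0.088     ] -2.6696609251849703 -1.1787779150534317 -1.1534753409897192 0.03518086226753639 0.02674921067775269
```

```bash
sed -i 's/^C=.*/C=np.array([.5912,-.1217])/; s/an+1.145/an+1.16/; s/<70)&(a/<55)\&(a/' h.py; grep -n "1.16\|<55\|^C=" h.py
```

```text
16:C=np.array([.5912,-.1217])
33:    a=im.astype(int); red=((a[:,:,0]>100)&(a[:,:,1]<55)&(a[:,:,2]<70)).astype(np.uint8)
39:                an=np.arctan2(*(d-c)[::-1]); print('dot px',ce[i].round(1),st[i,4],'r',np.hypot(*(d-c)).round(4),'ang',round(an,3),'deg',round(np.degrees(an),1),'q mod',round((an+1.16)%(2*np.pi),3))
```

carry_out --pt "-0.03 -0.03 0 0 -1" --pt "-0.03 -0.05 0 0 -1" --pt "-0.03 -0.06 0 0 -1" --pt "-0.03 -0.06 0 0 -1"

```text
clock: 2.65
eef_pos: [0.5329, -0.1292, 0.0984]
tool_rot: [0.752, -0.66, 0.0, -0.0]
ft_force: [-0.0, 0.0, -0.3]
grip_width: 0.0003
```

carry_out --pt "0 -0.02 0 0 -1" --pt "0 -0.02 0 0 -1"

```text
clock: 2.85
eef_pos: [0.5338, -0.129, 0.0981]
tool_rot: [0.751, -0.66, -0.001, 0.001]
ft_force: [-3.2, -0.1, 1.7]
grip_width: -0.0002
```

Run:
```python
from h import *
p,phi,o=state()
```

```text
t 2.85 p [ 0.5338 -0.129   0.0981] phi -82.57 F [-3.21 -0.11  1.71] w -0.0002 q [-2.370e-01  4.550e-01 -1.190e-01  9.990e-01 -1.000e-03  2.775e+00] tilt [-2.3e-03 -1.0e-04 -1.0e+00] r,th 0.0579 -172.7
```

carry_out --pt "0 -0.02 0 0 -1" --pt "0 -0.02 0 0 -1" --pt "0 -0.02 0 0 -1"

```text
clock: 3.15
eef_pos: [0.534, -0.129, 0.0979]
tool_rot: [0.751, -0.66, -0.002, 0.002]
ft_force: [-7.6, -1.3, 4.7]
grip_width: -0.0002
```

Run:
```python
from h import *
p,phi,o=state();meas()
```

```text
t 3.15 p [ 0.534  -0.129   0.0979] phi -82.61 F [-7.61 -1.25  4.73] w -0.0002 q [-2.360e-01  4.580e-01 -1.150e-01  1.004e+00 -2.000e-03  2.776e+00] tilt [-5.6e-03 -4.0e-04 -1.0e+00] r,th 0.0577 -172.7
dot px [349.5 280.2] 860 r 0.0355 ang -2.688 deg -154.0 q mod 4.755
dot px [405.9 336.6] 117 r 0.0669 ang -2.481 deg -142.2 q mod 4.962
```

carry_out --pt "0.04 -0.005 0 -0.044 -1" --pt "0.077 -0.01 0 -0.089 -1" --pt "0.114 -0.017 0 -0.133 -1" --pt "0.152 -0.026 0 -0.178 -1" --pt "0.188 -0.038 0 -0.222 -1" --pt "0.224 -0.053 0 -0.267 -1" --pt "0.258 -0.07 0 -0.311 -1" --pt "0.291 -0.089 0 -0.356 -1" --pt "0.323 -0.11 0 -0.4 -1" --pt "0.354 -0.134 0 -0.444 -1"

```text
clock: 4.2
eef_pos: [0.5528, -0.1634, 0.098]
tool_rot: [0.932, -0.363, -0.001, 0.002]
ft_force: [-5.2, -2.2, 2.4]
grip_width: -0.0001
```

Run:
```python
from h import *
p,phi,o=state();meas('pics/wrist4.png')
```

```text
t 4.2 p [ 0.5528 -0.1634  0.098 ] phi -42.52 F [-5.18 -2.21  2.37] w -0.0001 q [-0.286  0.504 -0.038  1.032 -0.003  2.027] tilt [-0.0038 -0.002  -1.    ] r,th 0.0567 -132.6
dot px [349.4 280. ] 869 r 0.0348 ang -1.978 deg -113.4 q mod 5.465
dot px [267.7 350.4] 93 r 0.0665 ang -2.619 deg -150.1 q mod 4.824
```

View pics/wrist4.png

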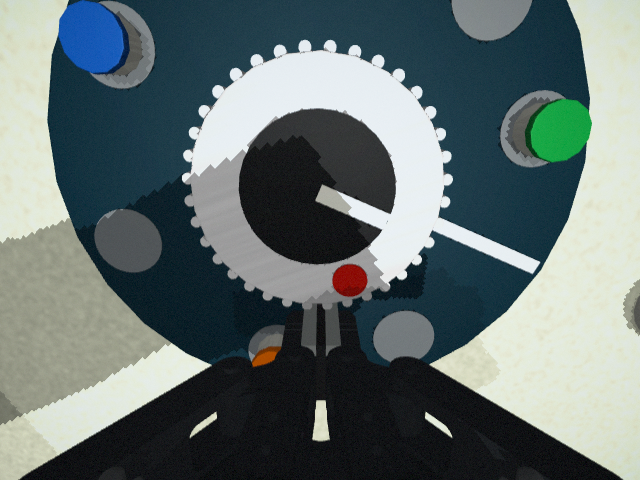

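carry_out --pt "0.048 -0.007 0 -0.056 -1" --pt "0.095 -0.018 0 -0.111 -1" --pt "0.14 -0.029 0 -0.167 -1" --pt "0.185 -0.042 0 -0.222 -1" --pt "0.228 -0.061 0 -0.278 -1" --pt "0.27 -0.083 0 -0.333 -1" --pt "0.31 -0.107 0 -0.389 -1" --pt "0.348 -0.137 0 -0.444 -1" --pt "0.382 -0.168 0 -0.5 -1" --pt "0.413 -0.202 0 -0.556 -1" --pt "0.443 -0.241 0 -0.611 -1" --pt "0.467 -0.28 0 -0.667 -1"

```text
clock: 5.45
eef_pos: [0.6084, -0.175, 0.0982]
tool_rot: [0.988, 0.152, 0.0, 0.002]
ft_force: [-0.4, -4.1, -0.4]
grip_width: -0.0002
```

Run:
```python
from h import *
p,phi,o=state();meas('pics/wrist5.png')
```

```text
t 5.45 p [ 0.6084 -0.175   0.0982] phi 17.54 F [-0.44 -4.11 -0.37] w -0.0002 q [-0.279  0.602  0.135  1.102 -0.003  0.986] tilt [ 6.0e-04 -3.1e-03 -1.0e+00] r,th 0.056 -72.1
dot px [122.3 224.4] 99 r 0.0702 ang -2.681 deg -153.6 q mod 4.763
dot px [350.  280.2] 874 r 0.0339 ang -0.927 deg -53.1 q mod 0.233
```

carry_out --pt "0.047 -0.012 0 -0.056 -1" --pt "0.094 -0.023 0 -0.111 -1" --pt "0.141 -0.034 0 -0.167 -1" --pt "0.186 -0.048 0 -0.222 -1" --pt "0.229 -0.066 0 -0.278 -1" --pt "0.272 -0.088 0 -0.333 -1" --pt "0.311 -0.113 0 -0.389 -1" --pt "0.349 -0.142 0 -0.444 -1" --pt "0.384 -0.174 0 -0.5 -1" --pt "0.416 -0.209 0 -0.556 -1" --pt "0.445 -0.247 0 -0.611 -1" --pt "0.47 -0.287 0 -0.667 -1" --pt "0.492 -0.329 0 -0.722 -1" --pt "0.51 -0.372 0 -0.778 -1"

```text
clock: 6.9
eef_pos: [0.6482, -0.1228, 0.0984]
tool_rot: [0.722, 0.692, 0.002, 0.002]
ft_force: [5.9, -1.5, -3.6]
grip_width: 0.0003
```

Run:
```python
from h import *
p,phi,o=state();meas('pics/wrist6.png')
```

```text
t 6.9 p [ 0.6482 -0.1228  0.0984] phi 87.55 F [ 5.86 -1.5  -3.58] w 0.0003 q [-0.187  0.649  0.22   1.136  0.    -0.145] tilt [ 5.9e-03 -9.0e-04 -1.0e+00] r,th 0.057 -1.1
dot px [350.4 280.4] 863 r 0.0344 ang 0.327 deg 18.7 q mod 1.487
```

View pics/wrist6.png

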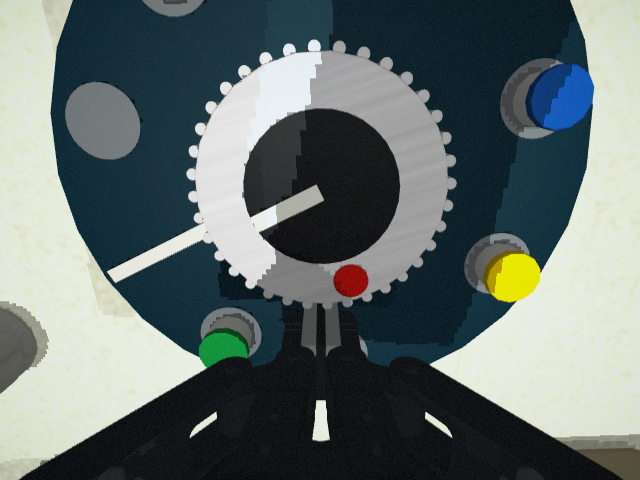

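carry_out --pt "0.048 -0.007 0 -0.056 -1" --pt "0.095 -0.013 0 -0.111 -1" --pt "0.141 -0.024 0 -0.167 -1" --pt "0.186 -0.038 0 -0.222 -1" --pt "0.23 -0.056 0 -0.278 -1" --pt "0.273 -0.078 0 -0.333 -1" --pt "0.312 -0.104 0 -0.389 -1" --pt "0.35 -0.133 0 -0.444 -1" --pt "0.385 -0.165 0 -0.5 -1" --pt "0.417 -0.2 0 -0.556 -1" --pt "0.446 -0.237 0 -0.611 -1" --pt "0.472 -0.277 0 -0.667 -1" --pt "0.494 -0.32 0 -0.722 -1" --pt "0.512 -0.364 0 -0.778 -1"

```text
clock: 8.35
eef_pos: [0.613, -0.0672, 0.0983]
tool_rot: [0.193, 0.981, 0.003, 0.001]
ft_force: [3.2, 5.0, -2.4]
grip_width: -0.0
```

Run:
```python
from h import *
p,phi,o=state();meas('pics/wrist7.png')
```

```text
t 8.35 p [ 0.613  -0.0672  0.0983] phi 157.69 F [ 3.22  4.98 -2.44] w -0.0 q [-0.111  0.571  0.08   1.076  0.005 -1.293] tilt [ 0.0038  0.0047 -1.    ] r,th 0.0588 68.2
dot px [350.8 280.9] 859 r 0.0359 ang 1.544 deg 88.5 q mod 2.704
```

carry_out --pt "0.048 -0.007 0 -0.056 -1" --pt "0.095 -0.013 0 -0.111 -1" --pt "0.141 -0.024 0 -0.167 -1" --pt "0.186 -0.038 0 -0.222 -1" --pt "0.23 -0.056 0 -0.278 -1" --pt "0.273 -0.078 0 -0.333 -1" --pt "0.312 -0.104 0 -0.389 -1" --pt "0.35 -0.133 0 -0.444 -1" --pt "0.385 -0.165 0 -0.5 -1" --pt "0.417 -0.2 0 -0.556 -1" --pt "0.446 -0.237 0 -0.611 -1" --pt "0.472 -0.277 0 -0.667 -1" --pt "0.494 -0.32 0 -0.722 -1" --pt "0.512 -0.364 0 -0.778 -1" --pt "0.526 -0.409 0 -0.833 -1" --pt "0.537 -0.455 0 -0.889 -1"

```text
clock: 10.0
eef_pos: [0.5424, -0.0889, 0.0979]
tool_rot: [-0.482, 0.876, 0.003, -0.0]
ft_force: [-4.3, 4.6, 2.2]
grip_width: -0.0003
```

Run:
```python
from h import *
p,phi,o=state();meas('pics/wrist8.png')
```

```text
t 10.0 p [ 0.5424 -0.0889  0.0979] phi -122.32 F [-4.35  4.64  2.19] w -0.0003 q [-0.165  0.458 -0.115  1.002  0.004 -2.742] tilt [-0.0034  0.0047 -1.    ] r,th 0.0588 146.1
dot px [350.7 281.4] 856 r 0.0364 ang 2.893 deg 165.8 q mod 4.053
```

View pics/wrist8.png

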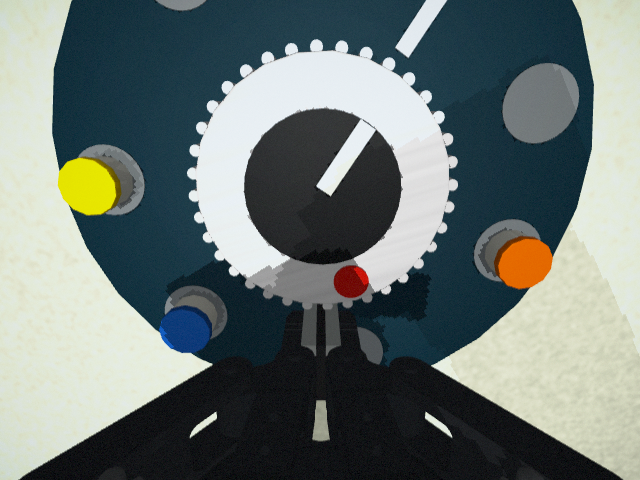

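carry_out --pt "0 0.1 0 0 -1" --pt "0 0.2 -0.05 0 -1" --pt "0 0.2 -0.4 0 -1" --pt "0 0.2 -0.4 0 -1"

```text
clock: 10.45
eef_pos: [0.5299, -0.0802, 0.1427]
tool_rot: [-0.481, 0.877, -0.002, 0.003]
ft_force: [0.6, -0.2, 0.8]
grip_width: -0.0002
```

Run:
```python
from h import *
p,phi,o=state();meas('pics/wrist9.png')
```

```text
t 10.45 p [ 0.5299 -0.0802  0.1427] phi -122.55 F [ 0.56 -0.18  0.8 ] w -0.0002 q [-0.15   0.38  -0.107  1.075  0.    -2.724] tilt [ 0.0083 -0.0011 -1.    ] r,th 0.074 145.9
dot px [347.  212.8] 542 r 0.0367 ang 2.892 deg 165.7 q mod 4.052
```

carry_out --pt "-0.12 -0.01 0 0.09 -1" --pt "-0.241 -0.04 0 0.18 -1" --pt "-0.35 -0.09 0 0.27 -1" --pt "-0.457 -0.155 0 0.36 -1" --pt "-0.5 -0.19 0 0.45 -1" --pt "-0.56 -0.25 0 0.54 -1" --pt "-0.624 -0.333 0 0.63 -1" --pt "-0.67 -0.42 0 0.72 -1" --pt "-0.724 -0.556 0 0.81 -1" --pt "-0.724 -0.556 0 0.833 -1" --pt "-0.724 -0.556 0 0.833 -1"

```text
clock: 11.6
eef_pos: [0.613, -0.049, 0.1374]
tool_rot: [0.152, 0.988, 0.0, -0.001]
ft_force: [-0.9, -1.3, -0.6]
grip_width: 0.0001
```

carry_out --pt "-0.12 -0.01 0 0.09 -1" --pt "-0.241 -0.04 0 0.18 -1" --pt "-0.35 -0.09 0 0.27 -1" --pt "-0.457 -0.155 0 0.36 -1" --pt "-0.5 -0.19 0 0.45 -1" --pt "-0.56 -0.25 0 0.54 -1" --pt "-0.624 -0.333 0 0.63 -1" --pt "-0.67 -0.42 0 0.72 -1" --pt "-0.724 -0.556 0 0.81 -1" --pt "-0.724 -0.556 0 0.833 -1" --pt "-0.724 -0.556 0 0.833 -1"

```text
clock: 12.7
eef_pos: [0.665, -0.1243, 0.1378]
tool_rot: [0.722, 0.692, -0.0, -0.0]
ft_force: [-0.1, -0.2, 0.4]
grip_width: -0.0004
```

Run:
```python
from h import *
p,phi,o=state();meas('pics/wrist10.png')
p,phi,o=state(False)
t=np.radians(phi-90)
C2=np.array([.5908,-.1203])
print(rel(p,phi,[C2[0]+.066*np.cos(t),C2[1]+.066*np.sin(t),.0975],phi))
```

```text
t 12.7 p [ 0.665  -0.1243  0.1378] phi 87.53 F [-0.09 -0.22  0.43] w -0.0004 q [-0.185  0.659  0.346  1.258  0.    -0.142] tilt [-9.e-04  3.e-04 -1.e+00] r,th 0.0738 -2.0
dot px [340.2  45.1] 878 r 0.0366 ang 2.88 deg 165.0 q mod 4.04
[ 0.005 -0.083  0.404 -0.   ]
```

View pics/wrist10.png

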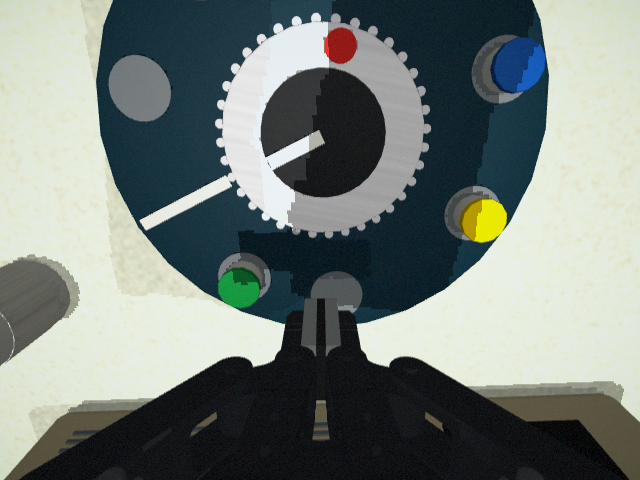

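carry_out --pt "0 0 0.2 0 -1" --pt "0 0 0.4 0 -1" --pt "0 -0.06 0.4 0 -1" --pt "0 -0.12 0.4 0 -1" --pt "0 -0.16 0.4 0 -1" --pt "0 -0.18 0.4 0 -1" --pt "0 -0.2 0.4 0 -1" --pt "0 -0.2 0.4 0 -1"

```text
clock: 13.55
eef_pos: [0.6482, -0.1232, 0.1]
tool_rot: [0.722, 0.692, 0.002, 0.002]
ft_force: [4.3, 0.6, -1.2]
grip_width: -0.0002
```

Run:
```python
from h import *
p,phi,o=state();meas('pics/wrist11.png')
```

```text
t 13.55 p [ 0.6482 -0.1232  0.1   ] phi 87.55 F [ 4.31  0.59 -1.21] w -0.0002 q [-1.880e-01  6.470e-01  2.210e-01  1.138e+00  1.000e-03 -1.450e-01] tilt [ 6.7e-03 -4.0e-04 -1.0e+00] r,th 0.057 -1.5
dot px [344.5  81.2] 1379 r 0.0367 ang 2.889 deg 165.5 q mod 4.049
```

carry_out --pt "0.048 -0.012 0 -0.056 -1" --pt "0.095 -0.02 0 -0.111 -1" --pt "0.141 -0.031 0 -0.167 -1" --pt "0.186 -0.045 0 -0.222 -1" --pt "0.23 -0.063 0 -0.278 -1" --pt "0.273 -0.085 0 -0.333 -1" --pt "0.312 -0.111 0 -0.389 -1" --pt "0.35 -0.14 0 -0.444 -1" --pt "0.385 -0.172 0 -0.5 -1" --pt "0.417 -0.207 0 -0.556 -1" --pt "0.446 -0.244 0 -0.611 -1" --pt "0.472 -0.284 0 -0.667 -1" --pt "0.494 -0.327 0 -0.722 -1" --pt "0.512 -0.371 0 -0.778 -1"

```text
clock: 15.0
eef_pos: [0.6134, -0.0674, 0.1]
tool_rot: [0.192, 0.981, 0.003, 0.003]
ft_force: [4.2, 8.0, -1.2]
grip_width: -0.0
```

Run:
```python
from h import *
p,phi,o=state();meas('pics/wrist12.png')
```

```text
t 15.0 p [ 0.6134 -0.0674  0.1   ] phi 157.9 F [ 4.23  8.05 -1.23] w -0.0 q [-0.112  0.568  0.08   1.076  0.006 -1.297] tilt [ 0.0067  0.0053 -1.    ] r,th 0.0586 67.7
dot px [348.2  82.3] 1344 r 0.0356 ang -2.224 deg -127.4 q mod 5.219
```

View pics/wrist12.png

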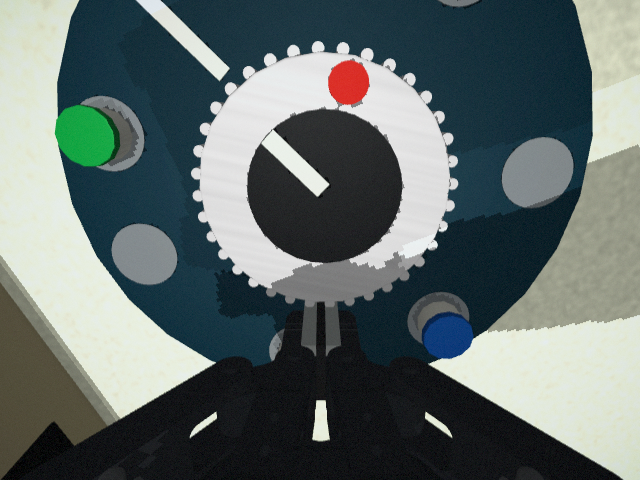

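Run:
```python
from h import *
w=imaging.camera_model('wrist')
g=lambda v:np.arctan2(v[1],v[0])
c=at_z(w,324,190,.088);d=at_z(w,348.2,82.3,.088);l=at_z(w,267.5,136,.088);s1=at_z(w,225,73,.04)
print(c,g(d-c),g(l-c),g(s1-np.r_[c[:2],.04]),g(d-c)-g(l-c),np.linalg.norm(d-c),np.linalg.norm(l-c))
```

```text
[ 0.58929794 -0.12109553  0.088     ] -2.1698345040453053 -1.1479556762135417 -1.158051379864824 -1.0218788278317636 0.03503108503980766 0.02587441275910337
```

carry_out --pt "0.047 -0.002 0 -0.056 -1" --pt "0.094 -0.008 0 -0.111 -1" --pt "0.14 -0.018 0 -0.167 -1" --pt "0.185 -0.033 0 -0.222 -1" --pt "0.228 -0.051 0 -0.278 -1" --pt "0.27 -0.072 0 -0.333 -1" --pt "0.31 -0.098 0 -0.389 -1" --pt "0.347 -0.126 0 -0.444 -1" --pt "0.382 -0.158 0 -0.5 -1" --pt "0.414 -0.193 0 -0.556 -1"

```text
clock: 16.05
eef_pos: [0.5646, -0.069, 0.0996]
tool_rot: [-0.242, 0.97, 0.003, 0.001]
ft_force: [-2.2, 8.5, 5.0]
grip_width: 0.0001
```

Run:
```python
from h import *
p,phi,o=state();meas('pics/wrist13.png')
crop(cv2.imread('pics/wrist13.png')[:,:,::-1],170,20,300,280,2.5,'pics/wrist13c.png')
```

```text
t 16.05 p [ 0.5646 -0.069   0.0996] phi -152.04 F [-2.23  8.52  5.05] w 0.0001 q [-0.125  0.487 -0.061  1.023  0.007 -2.184] tilt [ 3.0e-04  6.6e-03 -1.0e+00] r,th 0.059 116.8
dot px [346.4  82.3] 1337 r 0.0346 ang -1.334 deg -76.4 q mod 6.109
```

View pics/wrist13c.png

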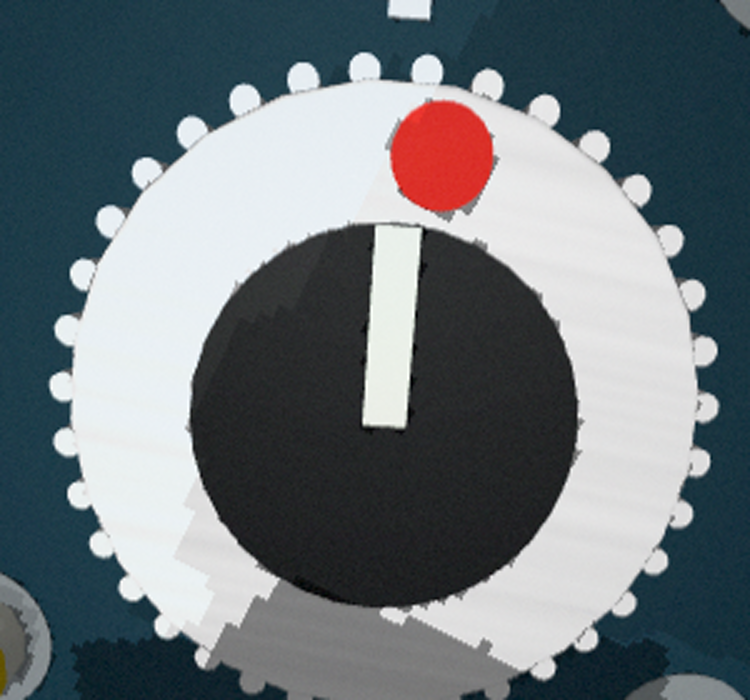

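carry_out --pt "0.038 -0.001 0 -0.044 -1" --pt "0.076 -0.005 0 -0.09 -1" --pt "0.076 -0.005 0 -0.09 -1"

```text
clock: 16.4
eef_pos: [0.557, -0.0737, 0.0995]
tool_rot: [-0.308, 0.951, 0.003, 0.0]
ft_force: [-4.8, 8.1, 7.1]
grip_width: 0.0001
```

Run:
```python
from h import *
p,phi,o=state();meas('pics/wrist14.png')
crop(cv2.imread('pics/wrist14.png')[:,:,::-1],170,20,300,280,2.5,'pics/wrist14c.png')
```

```text
t 16.4 p [ 0.557  -0.0737  0.0995] phi -144.14 F [-4.78  8.08  7.08] w 0.0001 q [-0.134  0.476 -0.08   1.017  0.005 -2.331] tilt [-0.0018  0.0055 -1.    ] r,th 0.0589 125.5
dot px [344.8  68.6] 182 r 0.0382 ang -1.159 deg -66.4 q mod 0.001
dot px [348.9  92.7] 226 r 0.0319 ang -1.25 deg -71.6 q mod 6.193
```

View pics/wrist14c.png

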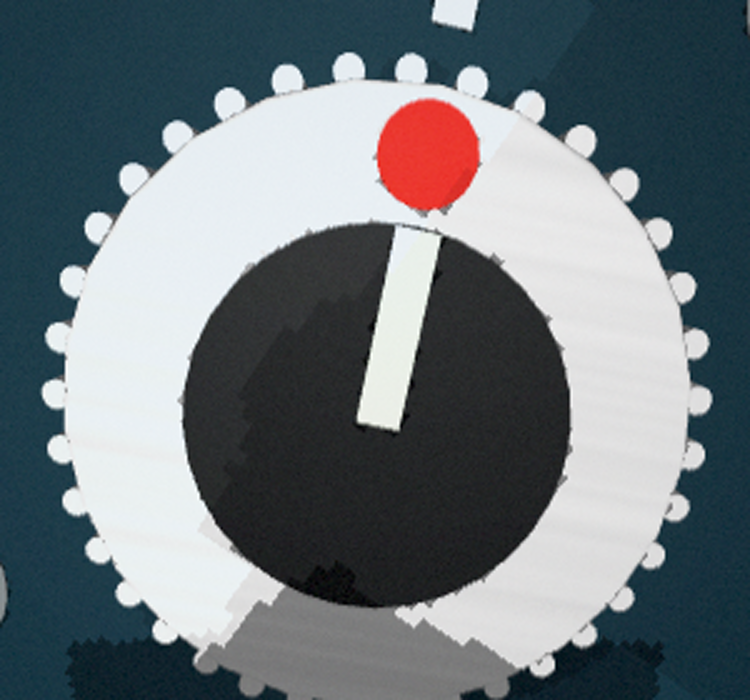

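carry_out --pt "0 0.05 0 0 -1" --pt "0 0.15 0 0 -1" --pt "0 0.25 -0.05 0 -1" --pt "0 0.25 -0.4 0 -1" --pt "0 0.25 -0.9 0 -1" --pt "0 0.25 -0.9 0 -1"

```text
clock: 17.05
eef_pos: [0.5479, -0.056, 0.1959]
tool_rot: [-0.307, 0.952, -0.003, 0.006]
ft_force: [1.1, -0.6, -0.4]
grip_width: -0.0003
```

carry_out --pt "0 0.4 0 0 -1" --pt "0 0.8 0 0 -1" --pt "0 0.9 0 0 -1" --pt "0 0.9 0 0 -1" --pt "0 0.9 0 0 -1"

```text
clock: 17.55
eef_pos: [0.4921, 0.0169, 0.1887]
tool_rot: [-0.307, 0.952, -0.0, 0.001]
ft_force: [0.2, -0.2, -0.2]
grip_width: 0.0
```

Run:
```python
from h import *
p,phi,o=state()
cv2.imwrite('pics/wrist15.png',imaging.camera('wrist')[:,:,::-1])
im=imaging.camera('top');cv2.imwrite('pics/top15.png',im[:,:,::-1])
crop(im,295,160,140,135,5,'pics/top15c.png')
crop(imaging.camera('side'),285,235,130,100,6,'pics/side15c.png')
```

```text
t 17.55 p [0.4921 0.0169 0.1887] phi -144.29 F [ 0.22 -0.15 -0.18] w 0.0 q [ 3.500e-02  2.660e-01 -1.430e-01  1.161e+00 -1.000e-03 -2.159e+00] tilt [ 1.5e-03 -5.0e-04 -1.0e+00] r,th 0.1704 125.6
```

View pics/top15.png

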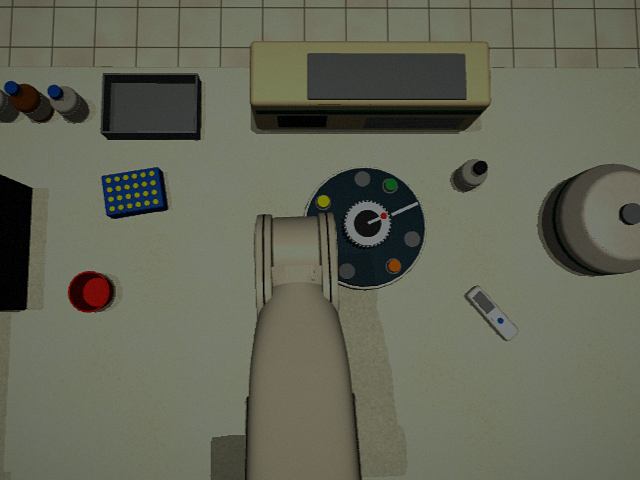

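View pics/top15c.png

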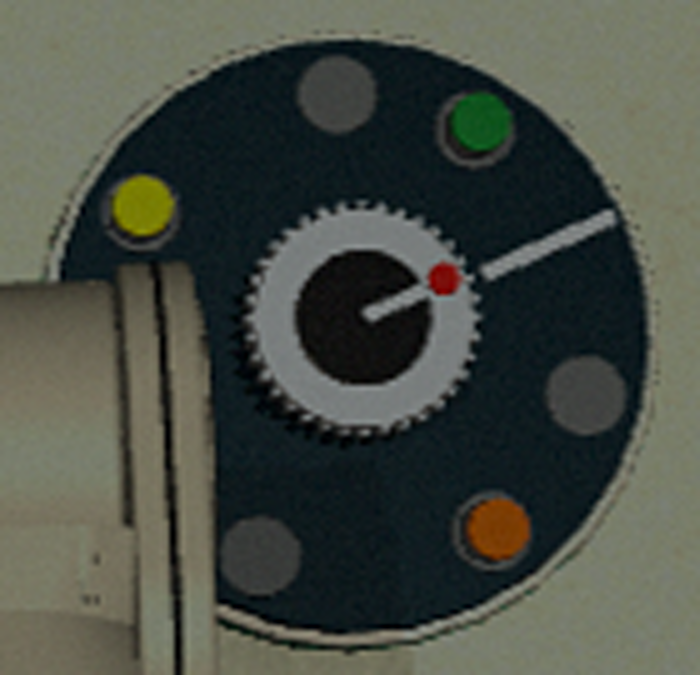

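View pics/side15c.png

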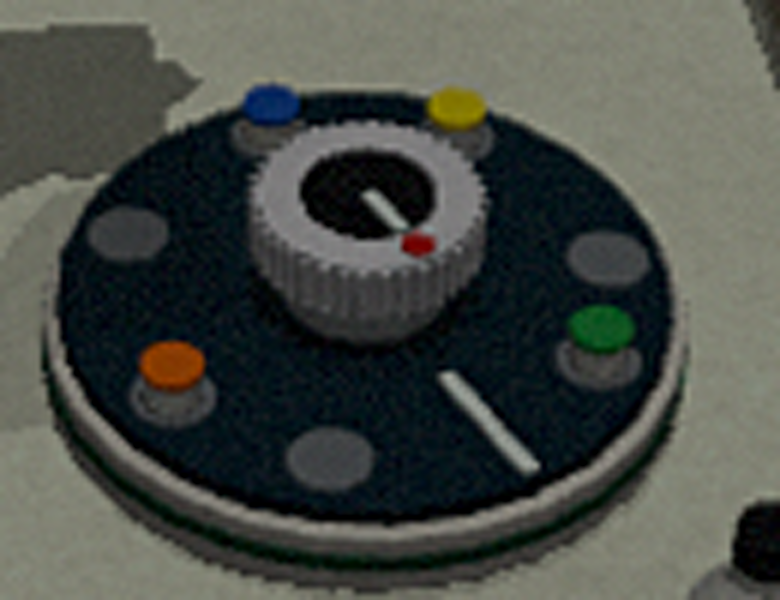

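View pics/wrist15.png

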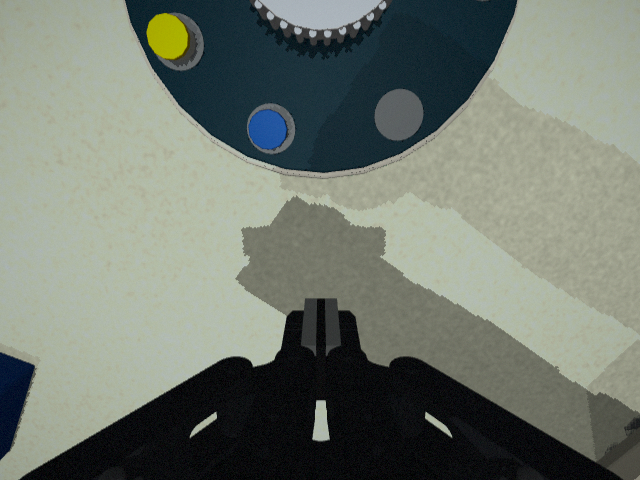

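```bash
python3 -c "
from workcell import order
print(order.job_done())"
```

```text
the job is handed in; nothing more can be done
None
```

I loosened the ring anticlockwise to the second dot–line alignment and handed the job in at about 17.7 s on the robot clock, against the 67 s limit.

- **How it was turned:** I pressed the shut fingertips on the rim with about 4–12 N and carried them round it in two strokes of about 310° and 128°. Between strokes I lifted clear. The ring started about 1.5 rad before the line and turned about 7.8 rad in all, passing the line once.
- **Dot against line:** The wrist camera close-up, taken while still in contact, showed the dot within about 1° of the line, very slightly past it. After I backed off, the top and side cameras still showed the dot on the line.
- **Other objects:** All four cups are at the same pixels as before in the side view. In the top view the arm hides the blue cup, but the other three match. The red tub, bottle, handset and tip box also look unmoved in the top view. The arm was clear of everything, with force readings near zero.
- **Disagreements:** Estimates of the ring's axis from the three cameras differed by 2–4 mm. This only changed the pressing force, which I corrected as I went. The wrist camera's automatic angle reading disagreed with readings taken straight from the picture by up to about 0.05 rad. In the last contact picture a shadow also split the dot in two for the automatic reading. I therefore set the final position from the enlarged picture.

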